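Third hand: hold the front bar of a ganache frame for screwing

TASK

Pick up the long aluminium bar and set it down on its edge on the white jig board, across the open front of the three-sided frame, with its ends flush with the frame's sides. Press it squarely against the frame so that the sprung frame slides back and its black pointer stands in the green band (never in the red), and keep it steady for at least 3 seconds so that a colleague can drive the screws. Finish still gripping and pressing the bar there, and leave the short bar and everything else on the table where they are.

Things in the scene. Friction and masses are not known exactly. Their poses are not given: they have to be found in the camera images.
- front_bar: Long loose aluminium bar, 180 mm long (its y), 16 mm thick (its x), 30 mm high (its z), 0.19 to 0.31 kg, a dark screw hole near each end. Stands on its 16 mm wide edge on the table. Origin: centre of its underside. Both faces and ends are alike: either way round will do.
- short_bar: A spare aluminium bar of the same section (16 x 30 mm) but only 120 mm long; not the one needed, leave it. Origin: centre of its underside, long axis its y.
- frame_mouth (a point): Centre of the frame's open front at the board's top (12 mm above the table); moves with the frame. x points into the frame (the way to press), y along the opening, z up. The side bars' front ends (16 wide, 30 high) lie at x = 0, y = +-82 mm; 180 mm outside width, empty inside, 80 mm deep. Bar in place: its origin at x = -8 mm, y = 0, z = 0, its y parallel to this y.
- frame (a joint): How far the sprung frame is pushed back along the point's x, in m: 0 at rest, end stop at 0.030. The spring takes 0.7 N per mm. A black pointer on top of the frame's +y side bar (robot's left) moves over a colour strip on a small block, 30 mm above the board: grey up to 8 mm, green 8 to 18 mm (about 5.6 to 12.6 N), yellow 18 to 24 mm, red from 24 mm.
- jig: White plastic jig board, 235 x 215 x 12 mm, fixed to the table; grey spring housing, 46 mm high, at its far end. Origin: on the table under the rest position of the frame's opening; x the way to press. The board reaches 75 mm in front of it and 115 mm to its +y side and 100 mm to its -y side.
- ring_cutter: White ring cutter, 67 mm across, 28 mm high; bystander.
- thermometer: Red probe thermometer, 132 x 47 x 17 mm; bystander.
- nozzle_a: Metal piping nozzle (cone), 27 mm across, 36 mm high; bystander.
- nozzle_b: Metal piping nozzle (cone), 30 mm across, 40 mm high; bystander.
- tape_roll: Roll of tape lying flat, 96 mm across, 25 mm high; bystander.

How it is judged:
On the way, in this order (a step that is already met when the one before it is completed fails the run):
1. the long bar is lifted clear of the table in the gripper (height (world z) of front_bar above 0.03 m and contact force between the fingers and front_bar above 1 N), for 0.2 s.
2. the bar stands on the board across the frame's front, flush and square, and presses the pointer into the green band, held steadily for 2 s (value of joint frame between 0.008 and 0.018 m and x of front_bar in the frame of frame_mouth between -0.0115 and -0.0055 m and y of front_bar in the frame of frame_mouth between -0.006 and 0.006 m and z of front_bar in the frame of frame_mouth between -0.003 and 0.005 m and angle between the y axis of front_bar and the y axis of frame_mouth, either way round below 0.035 rad and angle between front_bar's own z axis and vertical below 0.06 rad and contact force between front_bar and frame between 4 and 16 N and contact force between the fingers and front_bar above 3 N), for 2 s.
At the end, for the whole second after the job is handed in: The fingers still hold the long bar (over 3 N); it stands on the board (within 5 mm, upright to 0.06 rad), touches the frame squarely (0.035 rad), ends flush within 6 mm, frame pushed back 8 to 18 mm (green), pressing with 4 to 16 N, all at rest (all of step 2 and linear speed of front_bar below 0.01 m/s and velocity of joint frame between -0.005 and 0.005 m/s); the arm keeps its last pose, push and grip.
It fails at once if the frame is pressed into the red (24 mm or more) (value of joint frame above 0.024 m).
It fails at once if the short bar or another thing on the table is moved by more than 20 mm (distance of any of tape_roll, ring_cutter, thermometer, nozzle_a, nozzle_b, short_bar from where it was at the start of the episode above 0.02 m).
It also fails if it takes over 48 s, if anything falls off the work surface, if the arm or the gripper's body presses on something with over 40 N, if the wrist force passes 120 N, or if a joint passes its speed limit or range.

ROBOT

A 6-joint arm with a two-finger parallel gripper is mounted at the origin on a cart in front of the work surface, level with it; the furniture and walls round the work are solid. World frame = base frame: x ahead of the robot, y to its left, z up, the work surface at z = 0. Lengths are in m, angles in rad, forces in N, time in s.
With the tool pointing down it reaches from about 0.25 to 0.775 m from the base axis. Payload 4 kg.
Tool frame: the origin (TCP) lies midway between the tips of the shut fingers; the grasp point (between the pads) lies 19 mm behind it; z points along the fingers, y is the direction in which the jaws open and shut (so a half turn about z gives the same grasp; the last joint's range is limited). The gripper opens to 94 mm and grips with 3 to 60 N. Pads are 16 mm wide; open, the fingers measure 119 mm over their backs; the gripper's body (75 mm by 177 mm) begins 78 mm behind the grasp point.
Start: joints at [-1.432, 0.087, 1.371, -0, 1.684, -0.103], TCP at [0.132, -0.534, 0.178] pointing down, gripper open.
Joint ranges: [-3.1, 3.1], [-0.76, 2.03], [0.27, 2.55], [-1.08, 4.22], [0.17, 2.65], [-2.57, 2.57]. Speed limits (rad/s): [2.79, 2.79, 3.14, 3.14, 3.14, 3.14].

INTERFACE

Orientations are given as [roll, pitch, yaw] about the fixed x, y, z axes, in that order (R = Rz(yaw) Ry(pitch) Rx(roll)).
In Python, from bench import robot gives the robot as it stands.
- The arm moves only by the tool drive_tool, never from a script. Its argument "series" is a list that holds one entry, the list of rows, each a list of 7 numbers: the turn, a rotation vector about the tool's x, y, z in rad, then the shift along the tool's x, y, z in cm, then the opening in per cent of the stroke, from 0 (shut) to 100 (fully open). In form: [[[rx, ry, rz, tx, ty, tz, fingers], ...]]. A call has 1 to 20 rows; each row is the pose to reach, as a shift and turn from the pose measured when the call began, along the tool's axes at that moment; what a row does not reach only later rows make up. A row lasts 1/10 s, in which the tool goes at most 50 mm and 8.59 degrees, less where a joint would pass 70% of its speed; a pose out of reach is approached as far as the arm can. A call with a gripper value outside its range is refused whole. The fingers move at their own pace and stop on an object; the grip force is fixed at half the most. Time passes only in rows, so rows that repeat a pose let the fingers close. It gives the time, the measured TCP pose, the force and the opening at its end, in the units of the state.
- robot.get_obs(): the state, without advancing time (a new reading comes with each control period).
- robot.snapshot(name): name is "side" or "top"; returns a dict with "img" (384x512x3 uint8, blue, green, red), "depth" (384x512 float32, m along the optical axis (not along the pixel's ray), 0 where there is no reading), "vertical_fov" (degrees; the focal length in pixels is half the picture's height over the tangent of half this angle, whatever the lens; pixels are square), "cx", "cy" (the principal point, pixels), "dist_coeffs" ([k1, k2, p1, p2, k3] as OpenCV has them; the pictures are not rectified), "rvec" (rotation vector, rad) and "tvec" (3), from world to camera coordinates, as OpenCV has them. Camera axes: x right, y down, z forward; pixel columns grow to the right and rows downward; lengths in m; the calibration is good to about 2 mm. A picture is of the moment at which its call begins.
- robot.close_job(): hands the job in, once; it reports no verdict.
The state is a dict: "time": time; "joint_positions": joint angles; "qvel": joint speeds; "joint_torque": joint torques, N m; "tool_pos": TCP position; "ee_rot": TCP orientation; "wrist_force": force on the tool from outside, world axes, zero at the start; "wrist_torque": the same for the moment, N m; "width": finger opening in m.
Only numpy, scipy, OpenCV 4.12 (cv2) and the standard library are available. Lean on these libraries where they do the work, as an engineer would, in place of code of your own. Each camera call takes 0.05 s, during which the arm holds its last target.

## Working session

There is one attempt and no reset: what is moved stays moved. The work goes in short steps, Python scripts to look and compute and a tool call to move; the robot and the scene stay as the last step left them, time stands still between calls to the robot, and variables do not carry over. Pictures are saved under pics/ and viewed, and the job is handed in when it is done.

Besides the shell and the picture viewer there is one more tool, called as a command line: name --argument value ..., lists and objects as JSON in quotes. drive_tool: Moves the arm, as the interface text tells. Its arguments: {"type":"object","properties":{"series":{"type":"array","items":{"type":"array","items":{"type":"array","items":{"type":"number"}}}}},"required":["series"]}

```bash
ls; mkdir -p pics; python3 - <<'E'
from bench import robot
import cv2,numpy as np,pickle
o=robot.get_obs();print({k:np.round(v,4) for k,v in o.items()})
for n in ("top","side"):
    s=robot.snapshot(n);cv2.imwrite(f"pics/{n}0.png",s["img"]);pickle.dump(s,open(f"{n}0.pkl","wb"))
    print(n,[(k,s[k]) for k in s if k not in("img","depth")])
E
```

```text
pics
{'time': np.float64(0.0), 'joint_positions': array([-1.4321,  0.0879,  1.3722,  0.    ,  1.6836, -0.1031]), 'qvel': array([ 0.0009, -0.0001, -0.002 ,  0.0009,  0.0009, -0.0002]), 'joint_torque': array([-1.30000e-03, -3.40191e+01, -3.02427e+01,  7.16000e-02,
        3.33000e-02, -2.00000e-04]), 'tool_pos': array([ 0.1316, -0.5334,  0.1769]), 'ee_rot': array([-3.1394e+00, -2.0000e-04,  2.4180e-01]), 'wrist_force': array([-0.6123, -0.0236, -0.1729]), 'wrist_torque': array([0.0244, 0.0475, 0.0211]), 'width': np.float64(0.0942)}
top [('vertical_fov', 42.638225182597374), ('cx', 253.47579707374516), ('cy', 190.73105963462592), ('dist_coeffs', array([-0.20952311,  0.        ,  0.        ,  0.        ,  0.        ])), ('rvec', array([ 2.15105676, -2.1428886 ,  0.17575961])), ('tvec', array([0.28907733, 0.4912517 , 0.98864488]))]
side [('vertical_fov', 42.60728775509015), ('cx', 257.0273967103607), ('cy', 195.25178916259742), ('dist_coeffs', array([-0.12747522,  0.        ,  0.        ,  0.        ,  0.        ])), ('rvec', array([ 0.30079501, -2.72107469,  1.34676083])), ('tvec', array([ 0.55122636, -0.07699348,  1.15103502]))]
```

View pics/top0.png

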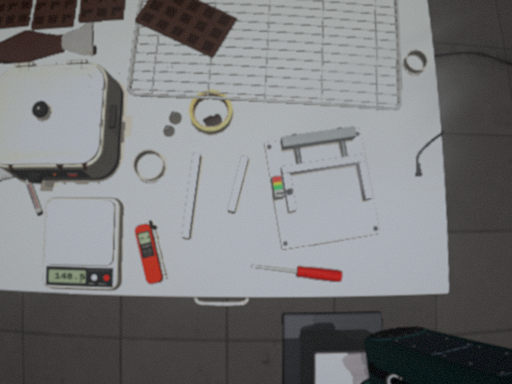

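View pics/side0.png

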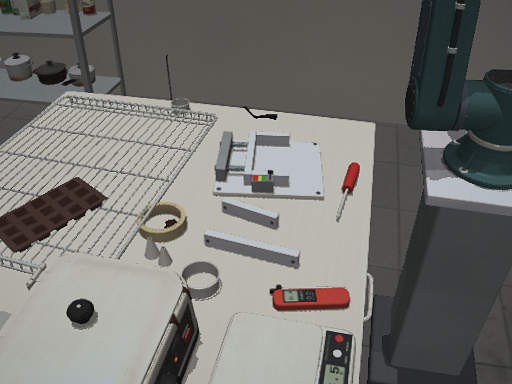

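The top view shows the long bar at about (195,153)-(186,238), the short bar at (244,156)-(232,212), and the frame opening downwards (towards the robot), with side-bar front ends near (291,210) and (369,198). Next I'll enlarge and measure.

```bash
cat > h.py <<'E'
import cv2,numpy as np,pickle
from bench import robot
def load(n): return pickle.load(open(n+".pkl","rb"))
def K(s):
    f=s["img"].shape[0]/2/np.tan(np.radians(s["vertical_fov"])/2)
    return np.array([[f,0,s["cx"]],[0,f,s["cy"]],[0,0,1]])
def ray(s,uv,z):
    uv=np.atleast_2d(np.asarray(uv,float)); p=cv2.undistortPoints(uv[:,None],K(s),s["dist_coeffs"])[:,0]
    R=cv2.Rodrigues(s["rvec"])[0]; c=-R.T@s["tvec"]
    d=np.c_[p,np.ones(len(p))]@R
    return c+d*((z-c[2])/d[:,2])[:,None]
def cloud(s):
    h,w=s["depth"].shape; vv,uu=np.mgrid[:h,:w]
    p=cv2.undistortPoints(np.c_[uu.ravel(),vv.ravel()].astype(float)[:,None],K(s),s["dist_coeffs"])[:,0]
    R=cv2.Rodrigues(s["rvec"])[0]; d=s["depth"].ravel()[:,None]
    return ((np.c_[p,np.ones(len(p))]*d-s["tvec"])@R).reshape(h,w,3)
def proj(s,P): return cv2.projectPoints(np.atleast_2d(np.asarray(P,float)),s["rvec"],s["tvec"],K(s),s["dist_coeffs"])[0][:,0]
E
python3 - <<'E'
from h import *
s=load("top0");c=s["img"][120:260,165:390]
cv2.imwrite("pics/topz.png",cv2.resize(c,None,fx=3.5,fy=3.5,interpolation=cv2.INTER_CUBIC))
P=cloud(s);z=P[...,2]
print("table z",np.median(z[215:235,205:225]))
v=np.clip(z[120:260,165:390]*1000*4,0,255).astype(np.uint8)
cv2.imwrite("pics/topd.png",cv2.applyColorMap(cv2.resize(v,None,fx=3.5,fy=3.5,interpolation=cv2.INTER_NEAREST),cv2.COLORMAP_JET))
E
```

```text
table z 5.534837501033264e-05
```

View pics/topz.png

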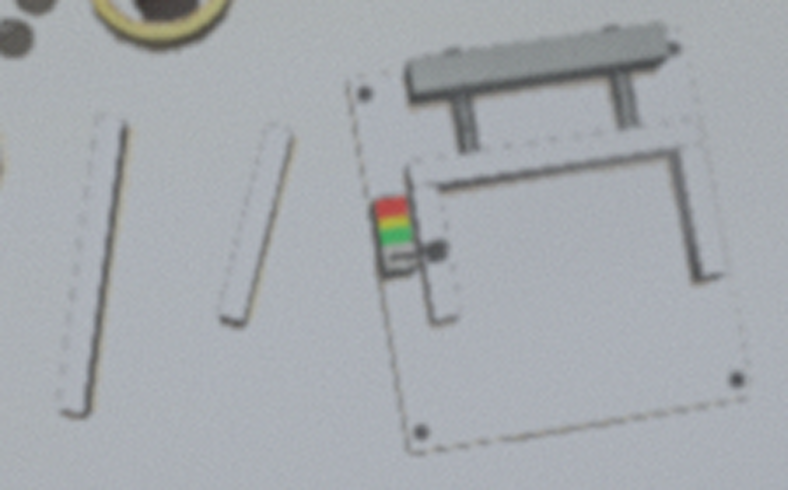

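View pics/topd.png

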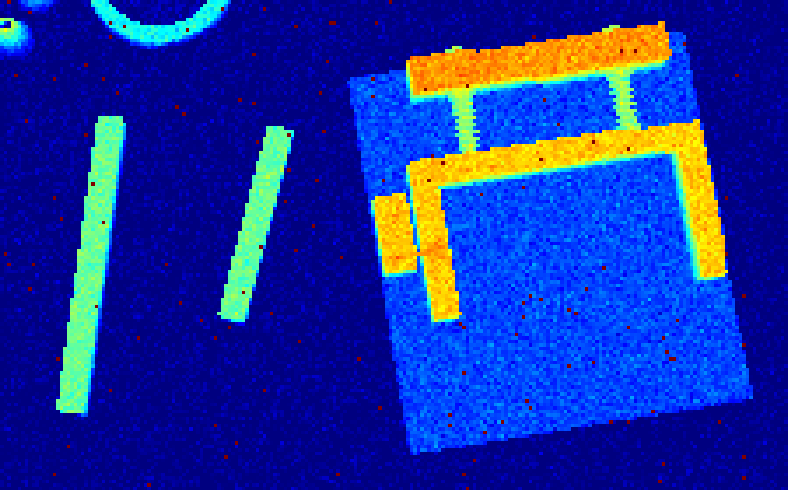

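The depth picture separates the bars (30 mm) and the frame (42 mm) cleanly: long bar (192,153)-(186,238), frame side-bar front ends about (293,211) and (368,199). I'll fit the rectangles from it.

```bash
cat >> h.py <<'E'
def comps(s,lo,hi,box):
    P=cloud(s);z=P[...,2];m=((z>lo)&(z<hi)).astype(np.uint8)
    w=np.zeros_like(m);u0,v0,u1,v1=box;w[v0:v1,u0:u1]=1;m&=w
    m=cv2.medianBlur(m,3)
    n,l,st,ce=cv2.connectedComponentsWithStats(m,connectivity=4)
    return [(st[i],P[l==i],l==i) for i in range(1,n) if st[i][4]>30]
def rect(Q):
    (c,wh,a)=cv2.minAreaRect((Q[:,:2]*1000).astype(np.float32)); 
    b=cv2.boxPoints((c,wh,a)); e=[b[1]-b[0],b[2]-b[1]]; L=max(e,key=np.linalg.norm); S=min(e,key=np.linalg.norm)
    return np.array(c),np.linalg.norm(L),np.linalg.norm(S),np.degrees(np.arctan2(L[1],L[0])),b
E
python3 - <<'E'
from h import *
s=load("top0")
print("bars")
for st,Q,m in comps(s,.022,.036,(178,140,255,250)):
    c,L,S,a,b=rect(Q);Q2=Q[:,:2]*1000;d=Q2-Q2.mean(0);w,v=np.linalg.eigh(d.T@d)
    print(st,np.round(c,1),"mean",Q2.mean(0).round(1),round(L,1),round(S,1),"ang",round(a,2),"pca",np.degrees(np.arctan2(v[1,1],v[0,1])).round(2),"z",np.median(Q[:,2]).round(4))
print("frame")
for st,Q,m in comps(s,.036,.048,(260,120,390,260)):
    c,L,S,a,b=rect(Q); print(st,np.round(c,1),L,S,a,"z",np.median(Q[:,2]));print(b.round(1))
print("board")
for st,Q,m in comps(s,.008,.1,(260,120,390,260)):
    c,L,S,a,b=rect(Q); print(st,np.round(c,1),L,S,a);print(b.round(1))
print("cluttered others")
for st,Q,m in comps(s,.01,.1,(130,80,350,290)):
    print(st,Q.min(0).round(3),Q.max(0).round(3))
E
```

```text
bars
[181 153  19  85 691] [433.9 402.3] mean [480.2 422.7] 263.9 102.4 ang 24.11 pca 175.06 z 0.0304
[228 156  20  56 436] [450.2 323.6] mean [505.4 324.4] 232.1 40.7 ang 0.79 pca 169.14 z 0.0304
frame
[281 127  76  21 791] [514.1 229.5] 368.78217 118.58331 -39.703674 z 0.046156163287985136
[[334.4 301.7]
 [618.1  66.1]
 [693.8 157.3]
 [410.1 392.9]]
[ 272  154  100   57 1482] [477.7 194.2] 326.12628 148.34406 -61.335205 z 0.04298119018710382
[[334.4 301.7]
 [490.8  15.5]
 [621.   86.7]
 [464.5 372.8]]
board
[  264   126   116   124 10867] [489.7 179.6] 292.52536 265.58112 -80.39011
[[334.4 301.7]
 [383.2  13.2]
 [645.1  57.6]
 [596.2 346. ]]
cluttered others
[ 130   80  220   53 1505] [ 0.334  0.083 -0.004] [0.746 0.568 1.049]
[320  80  11  14  51] [ 0.709  0.123 -0.003] [0.749 0.146 0.033]
[198  82  13   4  31] [ 0.726  0.387 -0.001] [0.744 0.413 0.032]
[170 111  10  12  94] [ 0.646  0.454 -0.001] [0.671 0.475 0.042]
[164 125   9  10  69] [ 0.618  0.469 -0.002] [0.64  0.487 0.04 ]
[ 265  127   85  122 8566] [ 0.334  0.081 -0.001] [0.63  0.302 1.049]
[133 149  28  23 127] [0.532 0.491 0.006] [0.581 0.549 0.033]
[181 153  20  86 749] [0.334 0.302 0.009] [0.573 0.441 1.049]
[228 156  21  56 458] [0.334 0.302 0.01 ] [0.566 0.344 1.049]
[151 165  13  14  43] [0.334 0.302 0.011] [0.547 0.508 1.049]
[ 135  221   27   63 1018] [0.297 0.302 0.001] [0.428 0.542 1.049]
[252 265  91  17 661] [0.302 0.105 0.001] [0.337 0.302 1.049]
```

```bash
cat >> h.py <<'E'
def bar(Q,lo,hi):
    Q=Q[(Q[:,2]>lo)&(Q[:,2]<hi)];X=Q[:,:2]*1000
    a=0
    c=X.mean(0);d=X-c;w,v=np.linalg.eigh(d.T@d);u=v[:,1];u=u*np.sign(u[0]) if abs(u[0])>abs(u[1]) else u*np.sign(u[1])
    n=np.array([-u[1],u[0]]);A=d@u;B=d@n
    e=(A.min(),A.max(),B.min(),B.max())
    return c+u*(e[0]+e[1])/2+n*(np.median(B)),e[1]-e[0],e[3]-e[2],np.degrees(np.arctan2(u[1],u[0])),np.median(Q[:,2])
E
python3 - <<'E'
from h import *
s=load("top0")
P=cloud(s)
for st,Q,m in comps(s,.022,.036,(178,140,255,250)):
    print(st,bar(Q,.02,.04))
m=(P[...,2]>.036)&(P[...,2]<.052);w=np.zeros_like(m);w[154:212,280:375]=1
Q=P[m&w]
# rough board frame: x dir angle
b=(P[...,2]>.009)&(P[...,2]<.015);w[:]=0;w[110:260,255:400]=1;B=P[b&w]
def rc(X):
    c,L,S,a,bx=rect(X);print("rect",c,L,S,a);print(bx.round(1))
rc(B)
X=Q[:,:2]*1000
for th in np.radians([8,9,10,11]):
    pass
# back bar top in the image
for nm,(u0,v0,u1,v1) in dict(back=(292,150,366,172),left=(284,176,300,215),right=(358,166,376,202),house=(280,125,358,148)).items():
    w[:]=0;w[v0:v1,u0:u1]=1;print(nm,bar(P[(P[...,2]>.03)&(P[...,2]<.055)&w],.03,.055))
E
```

```text
[181 153  19  85 691] (array([482.60272843, 422.93292985]), np.float64(180.7711608002608), np.float64(16.992397626601353), np.float64(-6.6183771996923175), np.float64(0.030422189624296082))
[228 156  20  56 436] (array([507.37446327, 324.250314  ]), np.float64(120.03975768591913), np.float64(16.180965587443513), np.float64(-13.922373304274478), np.float64(0.030395995056923197))
rect [502.1862793  143.47154236] 235.13147 216.52882 8.930962
[[369.2 232.2]
 [402.9  18.3]
 [635.1  54.8]
 [601.5 268.7]]
back (array([549.83552024, 132.88845162]), np.float64(157.77476215707802), np.float64(55.28167749750129), np.float64(93.41037952204215), np.float64(0.04232065024668067))
left (array([484.84277471, 217.07507756]), np.float64(73.26756655642438), np.float64(19.459961521759517), np.float64(8.916339883096196), np.float64(0.04325619734653387))
right (array([510.35829   ,  56.16579934]), np.float64(73.01056141320764), np.float64(17.842544173420016), np.float64(9.499738536635027), np.float64(0.042429297888270656))
house (array([604.13980416, 152.56847431]), np.float64(160.1803023694225), np.float64(45.59831627238712), np.float64(97.92652616099721), np.float64(0.04594369638043015))
```

```bash
cat >> h.py <<'E'
JO=np.array([461.2,130.3]);JA=np.radians(8.95)
def jig(Q):
    d=Q[:,:2]*1000-JO;c,s_=np.cos(JA),np.sin(JA)
    return np.c_[d[:,0]*c+d[:,1]*s_,-d[:,0]*s_+d[:,1]*c,Q[:,2]*1000]
def measframe(s):
    P=cloud(s);h,w,_=P.shape;J=jig(P.reshape(-1,3))
    T=J[(J[:,2]>34)&(J[:,2]<50)&(np.abs(J[:,1])<105)&(J[:,0]<115)&(J[:,0]>-30)]
    L=T[(T[:,1]>60)&(T[:,1]<94)];R=T[(T[:,1]<-60)]
    for nm,q in(("L",L),("R",R)):
        q=q[q[:,0]<70]
        sl=np.polyfit(q[:,0],q[:,1],1)[0] if len(q)>5 else 0
        print(nm,"xmin",np.sort(q[:,0])[:8].round(1),"y",np.percentile(q[:,1],[1,50,99]).round(1),"slope deg",np.degrees(sl).round(2))
    b=T[(np.abs(T[:,1])<70)&(T[:,0]>40)]
    print("back x pct",np.percentile(b[:,0],[1,50,99]).round(1),"slope",np.degrees(-np.polyfit(b[:,1],b[:,0],1)[0]).round(2))
E
python3 - <<'E'
from h import *
s=load("top0");measframe(s)
# side camera: table heights and same points
s2=load("side0");measframe(s2)
P=cloud(s2);z=P[...,2];m=(z>.024)&(z<.036)
for nm,(u0,v0,u1,v1) in dict(long=(200,225,303,270),short=(215,195,285,232)).items():
    w=np.zeros_like(m);w[v0:v1,u0:u1]=1;print(nm,bar(P[m&w],.026,.036))
E
```

```text
L xmin [0.2 0.5 0.6 0.8 0.9 1.1 1.5 1.5] y [73.5 82.1 93.6] slope deg 0.86
R xmin [0.7 0.8 0.8 1.3 1.5 1.6 2.1 2.2] y [-90.7 -81.7 -74.1] slope deg 0.04
back x pct [ 80.4  88.4 110.2] slope 0.51
L xmin [0.4 0.5 0.6 0.6 0.6 0.7 2.5 2.6] y [71.5 84.5 93. ] slope deg -0.24
R xmin [4.1 4.2 4.3 4.4 4.5 4.5 6.5 6.6] y [-91.5 -78.2 -72.9] slope deg -0.44
back x pct [80.1 87.8 96. ] slope 0.35
long (array([483.87542527, 423.91620656]), np.float64(178.46386869805633), np.float64(91.36573108582522), np.float64(-5.144948161166357), np.float64(0.02814467683149038))
short (array([507.30246894, 324.45962129]), np.float64(118.63483713239037), np.float64(100.25725992986476), np.float64(-13.039896490257332), np.float64(0.028187189047392428))
```

```bash
cat >> h.py <<'E'
from scipy.spatial.transform import Rotation as Ro
def go(p,yawdeg,o=None,rp=(np.pi,0)):
    o=o or robot.get_obs(); R0=Ro.from_euler("xyz",o["ee_rot"]);R1=Ro.from_euler("xyz",[rp[0],rp[1],np.radians(yawdeg)])
    print("turn",(R0.inv()*R1).as_rotvec().round(4),"shift cm",(R0.inv().apply(np.array(p)-o["tool_pos"])*100).round(2))
E
python3 - <<'E'
from h import *
s=load("top0");P=cloud(s);Q=P.reshape(-1,3)
q=Q[(Q[:,2]>.05)&(Q[:,2]<.5)&(Q[:,0]>.3)&(Q[:,0]<.65)&(Q[:,1]>.3)]
print("tall near pick: y min",np.sort(q[:,1])[:5],"zmax",np.percentile(q[:,2],99))
go((.42,-.05,.2),95)
E
```

```text
tall near pick: y min [0.5764246  0.57682797 0.57689702 0.57694795 0.57695325] zmax 0.1533397001970965
turn [-0.0015 -0.0015 -1.4163] shift cm [ 39.58 -40.04  -2.21]
```

drive_tool --series '[[[0,0,-1.416,39.6,-40,-2.2,60],[0,0,-1.416,39.6,-40,-2.2,60],[0,0,-1.416,39.6,-40,-2.2,60],[0,0,-1.416,39.6,-40,-2.2,60],[0,0,-1.416,39.6,-40,-2.2,60],[0,0,-1.416,39.6,-40,-2.2,60],[0,0,-1.416,39.6,-40,-2.2,60],[0,0,-1.416,39.6,-40,-2.2,60],[0,0,-1.416,39.6,-40,-2.2,60],[0,0,-1.416,39.6,-40,-2.2,60],[0,0,-1.416,39.6,-40,-2.2,60],[0,0,-1.416,39.6,-40,-2.2,60],[0,0,-1.416,39.6,-40,-2.2,60],[0,0,-1.416,39.6,-40,-2.2,60],[0,0,-1.416,39.6,-40,-2.2,60]]]'

```text
time: 1.6
tool_pos: [0.4198, -0.0513, 0.1997]
ee_rot: [-3.141, -0.002, 1.656]
wrist_force: [0.0, 0.0, 0.1]
width: 0.0563
```

```bash
python3 - <<'E'
from h import *
go((.4826,.4229,.10),173.4)
E
```

```text
turn [ 5.0000e-04 -1.9000e-03 -1.3704e+00] shift cm [46.7  10.3  10.04]
```

drive_tool --series '[[[0,0,-1.37,46.7,10.3,10,60],[0,0,-1.37,46.7,10.3,10,60],[0,0,-1.37,46.7,10.3,10,60],[0,0,-1.37,46.7,10.3,10,60],[0,0,-1.37,46.7,10.3,10,60],[0,0,-1.37,46.7,10.3,10,60],[0,0,-1.37,46.7,10.3,10,60],[0,0,-1.37,46.7,10.3,10,60],[0,0,-1.37,46.7,10.3,10,60],[0,0,-1.37,46.7,10.3,10,60],[0,0,-1.37,46.7,10.3,10,60],[0,0,-1.37,46.7,10.3,10,60],[0,0,-1.37,46.7,10.3,10,60],[0,0,-1.37,46.7,10.3,10,60]]]'

```text
time: 3.0
tool_pos: [0.4835, 0.4212, 0.1015]
ee_rot: [3.139, 0.0, 3.023]
wrist_force: [-0.4, -0.1, -0.2]
width: 0.0566
```

```bash
python3 - <<'E'
from h import *
go((.4826,.4229,.005),173.4)
s=robot.snapshot("side");cv2.imwrite("pics/side1.png",s["img"])
E
```

```text
turn [ 0.0022  0.0001 -0.003 ] shift cm [0.11 0.13 9.65]
```

View pics/side1.png

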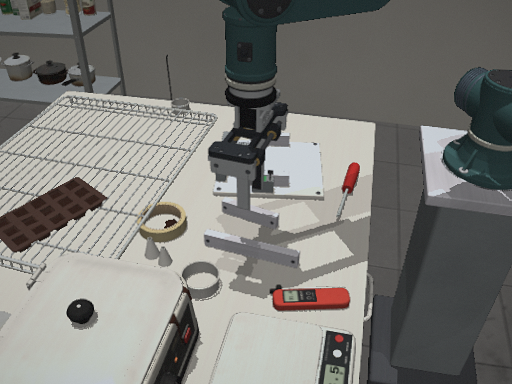

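The open gripper hangs over the long bar (fingers around (245,200), bar at (205,235)-(300,260)), clear of the short bar. I'll descend and close.

drive_tool --series '[[[0,0,0,0.1,0.1,3,60],[0,0,0,0.1,0.1,6,60],[0,0,0,0.1,0.1,8,60],[0,0,0,0.1,0.1,9,60],[0,0,0,0.1,0.1,9.6,60],[0,0,0,0.1,0.1,9.6,60],[0,0,0,0.1,0.1,9.6,60],[0,0,0,0.1,0.1,9.6,0],[0,0,0,0.1,0.1,9.6,0],[0,0,0,0.1,0.1,9.6,0],[0,0,0,0.1,0.1,9.6,0],[0,0,0,0.1,0.1,9.6,0],[0,0,0,0.1,0.1,9.6,0],[0,0,0,0.1,0.1,9.6,0],[0,0,0,0.1,0.1,9.6,0],[0,0,0,0.1,0.1,9.6,0]]]'

```text
time: 4.65
tool_pos: [0.4825, 0.4228, 0.0055]
ee_rot: [3.139, 0.0, 3.024]
wrist_force: [-0.3, 0.1, 0.5]
width: 0.0006
```

```bash
python3 - <<'E'
from h import *
o=robot.get_obs();print(o["tool_pos"],o["wrist_force"],o["width"])
E
```

```text
[0.4824885  0.42277245 0.00551433] [-0.34139873  0.14745425  0.49247225] 0.0005748005908443951
```

The fingers shut fully, so the bar was not between them. I need to look.

```bash
python3 - <<'E'
from h import *
for n in("top","side"):
    s=robot.snapshot(n);pickle.dump(s,open(n+"2.pkl","wb"))
    c=s["img"][130:290,130:330] if n=="side" else s["img"][110:270,120:320]
    cv2.imwrite(f"pics/{n}2.png",cv2.resize(c,None,fx=3.5,fy=3.5,interpolation=cv2.INTER_CUBIC))
E
```

```text
(no output)
```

View pics/side2.png

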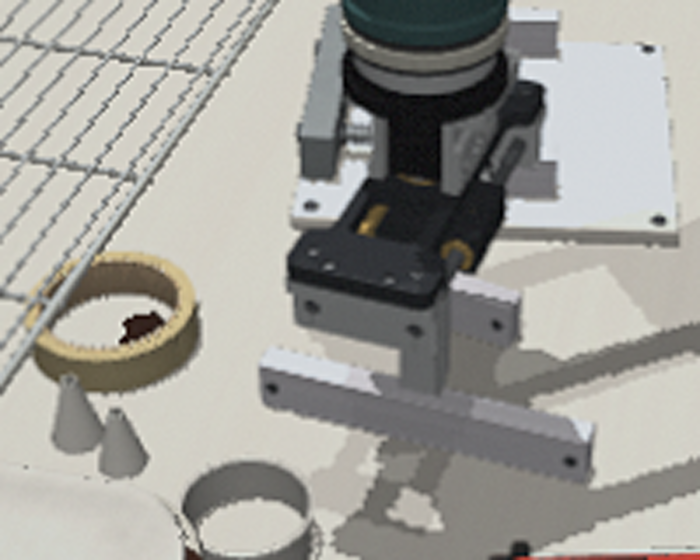

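View pics/top2.png

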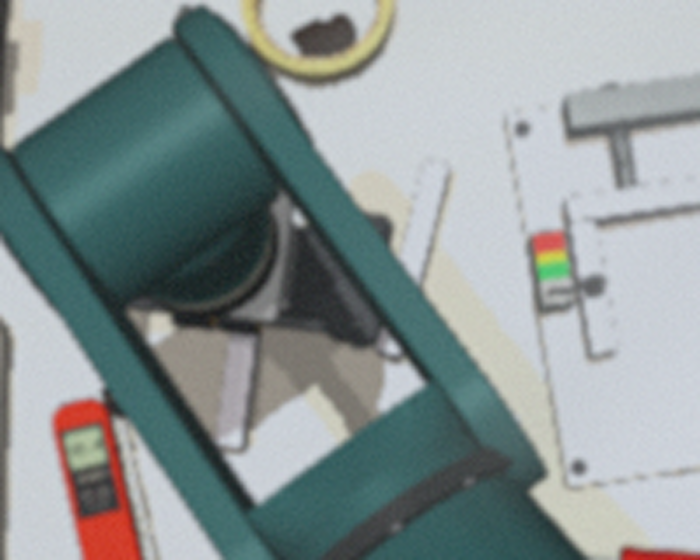

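```bash
python3 - <<'E'
from h import *
s=load("side2");print("side TCP",proj(s,[[.4825,.4228,.0055],[.4825,.4228,.0245],[.4825,.4228,.1]]), "bar now end tops",proj(s,[[.393,.4333,.03],[.572,.4126,.03]]))
P=cloud(s)
o=robot.get_obs();print(o)
# finger points from depth in the side picture
for (u,v) in [(130+425/3.5,130+330/3.5),(130+425/3.5,130+370/3.5),(130+425/3.5,130+400/3.5),(130+425/3.5,130+425/3.5),(130+330/3.5,130+320/3.5)]:
    print((u,v),P[int(v),int(u)].round(4))
t=load("top2");print(P[0,0]*0); print("top TCP",proj(t,[[.4825,.4228,.0055],[.4825,.4228,.1]]))
m=(P[...,2]>.024)&(P[...,2]<.036);w=np.zeros_like(m);w[225:270,200:303]=1;print(bar(P[m&w],.026,.036))
E
```

```text
side TCP [[251.0271544  251.71672946]
 [251.0114435  244.1180851 ]
 [250.9487847  211.78508795]] bar now end tops [[299.34511171 253.50531138]
 [205.06940958 230.83157995]]
{'time': 4.75, 'joint_positions': array([ 0.63016922,  0.37391826,  1.37361058,  0.00165794,  1.39238427,
       -0.82300121]), 'qvel': array([ 0.00082291,  0.00014797,  0.00045686,  0.00235316, -0.00082022,
       -0.00110449]), 'joint_torque': array([ 6.17981623e-04, -4.38976157e+01, -2.82132053e+01,  4.49678872e-02,
        5.93599118e-02,  1.81610139e-04]), 'tool_pos': array([0.48250842, 0.42274828, 0.00553838]), 'ee_rot': array([3.13925403e+00, 1.21371616e-04, 3.02367376e+00]), 'wrist_force': array([-0.35671063, -0.19185259,  0.5076018 ]), 'wrist_torque': array([ 0.02168421, -0.09700218, -0.00939971]), 'width': 0.00045349851559916665}
(251.42857142857144, 224.28571428571428) [0.464  0.5022 0.1426]
(251.42857142857144, 235.71428571428572) [0.48   0.4336 0.0566]
(251.42857142857144, 244.28571428571428) [0.4813 0.4281 0.0299]
(251.42857142857144, 251.42857142857144) [0.4809 0.4297 0.0141]
(224.28571428571428, 221.42857142857144) [0.5076 0.5    0.1385]
[ 0. -0. -0.]
top TCP [[191.86401528 196.12790893]
 [186.43541411 189.30840373]]
(array([483.43625879, 423.82831366]), np.float64(178.07142366663413), np.float64(90.28738128430103), np.float64(-4.990588927370553), np.float64(0.02802401619344446))
```

```bash
python3 - <<'E'
from h import *
s=load("side2");P=cloud(s)
for v in range(222,258,2): print(v,[tuple((P[v,u]*1000).round(0).astype(int)) for u in (246,249,252,255)])
t=load("top2");T=cloud(t)
print("top: bar visible");m=(T[...,2]>.022)&(T[...,2]<.036)
w=np.zeros_like(m);w[205:240,178:200]=1;print(bar(T[m&w],.02,.036))
E
```

```text
222 [(np.int64(471), np.int64(505), np.int64(147)), (np.int64(465), np.int64(512), np.int64(154)), (np.int64(460), np.int64(513), np.int64(156)), (np.int64(458), np.int64(501), np.int64(147))]
224 [(np.int64(472), np.int64(503), np.int64(142)), (np.int64(467), np.int64(504), np.int64(144)), (np.int64(462), np.int64(506), np.int64(146)), (np.int64(458), np.int64(503), np.int64(145))]
226 [(np.int64(471), np.int64(504), np.int64(139)), (np.int64(467), np.int64(504), np.int64(139)), (np.int64(462), np.int64(503), np.int64(140)), (np.int64(458), np.int64(501), np.int64(138))]
228 [(np.int64(472), np.int64(503), np.int64(134)), (np.int64(466), np.int64(506), np.int64(137)), (np.int64(462), np.int64(504), np.int64(137)), (np.int64(458), np.int64(502), np.int64(136))]
230 [(np.int64(472), np.int64(504), np.int64(131)), (np.int64(467), np.int64(502), np.int64(130)), (np.int64(462), np.int64(503), np.int64(132)), (np.int64(457), np.int64(504), np.int64(133))]
232 [(np.int64(489), np.int64(433), np.int64(61)), (np.int64(483), np.int64(435), np.int64(64)), (np.int64(478), np.int64(433), np.int6
[... 1798 characters left out ...]
4(8)), (np.int64(485), np.int64(429), np.int64(10)), (np.int64(479), np.int64(432), np.int64(14)), (np.int64(473), np.int64(430), np.int64(14))]
254 [(np.int64(490), np.int64(430), np.int64(5)), (np.int64(485), np.int64(430), np.int64(6)), (np.int64(480), np.int64(427), np.int64(5)), (np.int64(473), np.int64(431), np.int64(10))]
256 [(np.int64(491), np.int64(428), np.int64(-2)), (np.int64(485), np.int64(429), np.int64(0)), (np.int64(479), np.int64(429), np.int64(1)), (np.int64(473), np.int64(430), np.int64(4))]
top: bar visible
(array([426.22569912, 429.60624798]), np.float64(67.58344530248223), np.float64(16.883084034454768), np.float64(-6.448481524506934), np.float64(0.030051087437547662))
```

Both views agree: the bar has not moved, and x and y are right, but the depth picture shows the fingertips ending at z ≈ 36 to 38 mm, just above the bar. The reported TCP height is 5.5 mm. The reported z is therefore about 30 mm off, and the fingers shut above the bar. I'll open, go down part of the way and check by camera.

drive_tool --series '[[[0,0,0,0,0,0,60],[0,0,0,0,0,0,60],[0,0,0,0,0,0,60],[0,0,0,0,0,0,60],[0,0,0,0,0,0,60],[0,0,0,0,0,0,60],[0,0,0,0,0,0.5,60],[0,0,0,0,0,1,60],[0,0,0,0,0,1.5,60],[0,0,0,0,0,1.5,60],[0,0,0,0,0,1.5,60]]]'

```text
time: 5.85
tool_pos: [0.4823, 0.4226, -0.01]
ee_rot: [3.14, -0.001, 3.024]
wrist_force: [-0.2, 0.5, -0.2]
width: 0.0563
```

```bash
python3 - <<'E'
from h import *
o=robot.get_obs();print(o["tool_pos"],o["wrist_force"],o["width"])
s=robot.snapshot("side");pickle.dump(s,open("side3.pkl","wb"));P=cloud(s)
c=s["img"][150:290,180:320];cv2.imwrite("pics/side3.png",cv2.resize(c,None,fx=4,fy=4,interpolation=cv2.INTER_CUBIC))
for v in range(230,272,2): print(v,[list((P[v,u]*1000).round(0).astype(int).tolist()) for u in (246,250,254)])
E
```

```text
[ 0.48227432  0.42261686 -0.00995977] [-0.16374497  0.5121539  -0.17324934] 0.05634058076355925
230 [[472, 504, 130], [463, 511, 138], [459, 505, 133]]
232 [[472, 504, 126], [465, 503, 127], [458, 506, 131]]
234 [[472, 504, 122], [465, 505, 124], [459, 505, 126]]
236 [[472, 503, 117], [465, 505, 120], [459, 506, 122]]
238 [[482, 463, 75], [465, 504, 115], [459, 505, 117]]
240 [[482, 462, 70], [477, 456, 66], [479, 415, 28]]
242 [[482, 462, 65], [477, 455, 60], [478, 419, 28]]
244 [[482, 463, 62], [476, 457, 57], [477, 425, 28]]
246 [[483, 460, 53], [477, 455, 51], [475, 430, 28]]
248 [[482, 463, 52], [477, 455, 46], [475, 431, 24]]
250 [[482, 463, 47], [477, 456, 42], [475, 433, 21]]
252 [[482, 462, 41], [477, 456, 37], [475, 432, 15]]
254 [[482, 462, 37], [476, 457, 33], [475, 430, 8]]
256 [[483, 460, 30], [477, 456, 27], [475, 429, 2]]
258 [[482, 463, 28], [476, 458, 25], [476, 428, -4]]
260 [[488, 438, -3], [482, 435, -4], [474, 434, -3]]
262 [[487, 445, 0], [480, 443, -1], [473, 441, -1]]
264 [[486, 449, -1], [479, 447, -2], [472, 444, -3]]
266 [[485, 453, -2], [478, 451, -2], [471, 450, -2]]
268 [[484, 455, -5], [476, 458, 0], [470, 455, -2]]
270 [[483, 462, -3], [476, 460, -3], [469, 459, -3]]
```

View pics/side3.png

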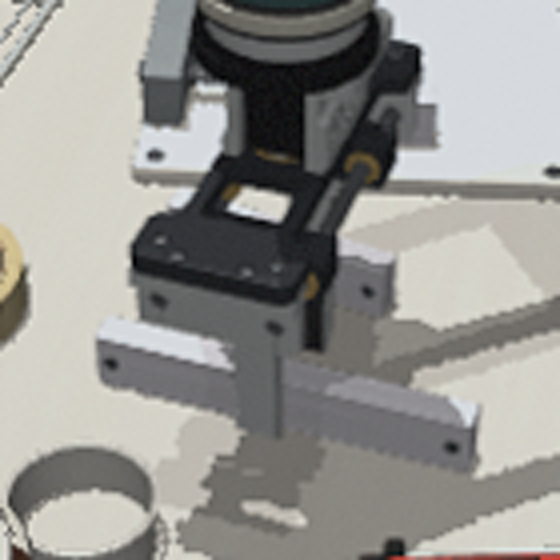

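The +y finger (crop (265,430)) now stands beside the bar, with its tip at about 25 mm. Going down another 20 mm puts it a few mm above the table.

drive_tool --series '[[[0,0,0,0,0,0.7,60],[0,0,0,0,0,1.4,60],[0,0,0,0,0,1.8,60],[0,0,0,0,0,2,60],[0,0,0,0,0,2,60],[0,0,0,0,0,2,60]]]'

```text
time: 6.5
tool_pos: [0.4822, 0.4225, -0.0271]
ee_rot: [3.14, -0.0, 3.024]
wrist_force: [-4.2, -3.5, 11.7]
width: 0.0564
```

```bash
python3 - <<'E'
from h import *
o=robot.get_obs();print(o["tool_pos"],o["wrist_force"],o["width"])
s=robot.snapshot("side");P=cloud(s)
for v in range(250,276,2): print(v,[list((P[v,u]*1000).round(0).astype(int).tolist()) for u in (244,247,250)])
E
```

```text
[ 0.48220148  0.4225303  -0.02713137] [-4.23331351 -3.46135726 11.70261771] 0.05640119805787406
250 [[486, 462, 46], [480, 463, 48], [477, 456, 42]]
252 [[486, 462, 41], [480, 463, 43], [477, 455, 37]]
254 [[486, 461, 35], [480, 463, 38], [476, 457, 34]]
256 [[486, 463, 32], [481, 462, 33], [476, 458, 29]]
258 [[486, 462, 26], [480, 463, 28], [477, 457, 23]]
260 [[487, 460, 19], [481, 462, 22], [476, 459, 21]]
262 [[486, 461, 16], [481, 463, 18], [476, 458, 15]]
264 [[487, 459, 8], [481, 461, 12], [477, 456, 8]]
266 [[489, 453, -3], [481, 463, 8], [477, 456, 3]]
268 [[488, 457, -4], [482, 457, -3], [476, 457, -1]]
270 [[486, 463, -3], [481, 461, -3], [475, 462, -1]]
272 [[485, 467, -3], [479, 468, -1], [475, 465, -3]]
274 [[484, 473, -2], [478, 473, -1], [473, 473, 1]]
```

Contact at 11.7 N: the fingertips touch the table. I'll back off 3 mm and grip.

drive_tool --series '[[[0,0,0,0,0,-0.3,60],[0,0,0,0,0,-0.3,60],[0,0,0,0,0,-0.3,60],[0,0,0,0,0,-0.3,0],[0,0,0,0,0,-0.3,0],[0,0,0,0,0,-0.3,0],[0,0,0,0,0,-0.3,0],[0,0,0,0,0,-0.3,0],[0,0,0,0,0,-0.3,0],[0,0,0,0,0,-0.3,0]]]'

```text
time: 7.55
tool_pos: [0.4822, 0.4226, -0.0242]
ee_rot: [3.14, -0.0, 3.024]
wrist_force: [0.6, -0.6, -1.3]
width: 0.0156
```

```bash
python3 - <<'E'
from h import *
o=robot.get_obs();print(o["tool_pos"],o["ee_rot"],o["wrist_force"],o["wrist_torque"],o["width"])
E
```

```text
[ 0.48217653  0.42263469 -0.02419082] [ 3.13981814e+00 -2.34779113e-04  3.02385705e+00] [ 0.61221823 -0.61376799 -1.25859742] [ 0.1171804  -0.19474463  0.01878024] 0.01556239009274689
```

Gripped (15.6 mm). Lifting.

drive_tool --series '[[[0,0,0,0,0,-2,0],[0,0,0,0,0,-4,0],[0,0,0,0,0,-6,0],[0,0,0,0,0,-8,0],[0,0,0,0,0,-10,0],[0,0,0,0,0,-10,0],[0,0,0,0,0,-10,0],[0,0,0,0,0,-10,0]]]'

```text
time: 8.35
tool_pos: [0.4812, 0.4217, 0.0737]
ee_rot: [-3.141, -0.003, 3.024]
wrist_force: [-0.7, -0.7, -2.0]
width: 0.0156
```

```bash
python3 - <<'E'
from h import *
o=robot.get_obs();print(o["tool_pos"],o["ee_rot"],o["wrist_force"],o["wrist_torque"],o["width"])
go((.4217,.1241,.076),98.95)
s=robot.snapshot("side");P=cloud(s);c=s["img"][100:290,150:350];cv2.imwrite("pics/side4.png",cv2.resize(c,None,fx=3.5,fy=3.5,interpolation=cv2.INTER_CUBIC))
E
```

```text
[0.48120928 0.42169651 0.07369072] [-3.14096675e+00 -2.71922042e-03  3.02380989e+00] [-0.74567149 -0.66967916 -1.98799079] [-0.02010362 -0.13321572 -0.07899617] 0.015613337268377027
turn [-0.0023 -0.0019  1.2968] shift cm [  2.41 -30.25  -0.21]
```

View pics/side4.png

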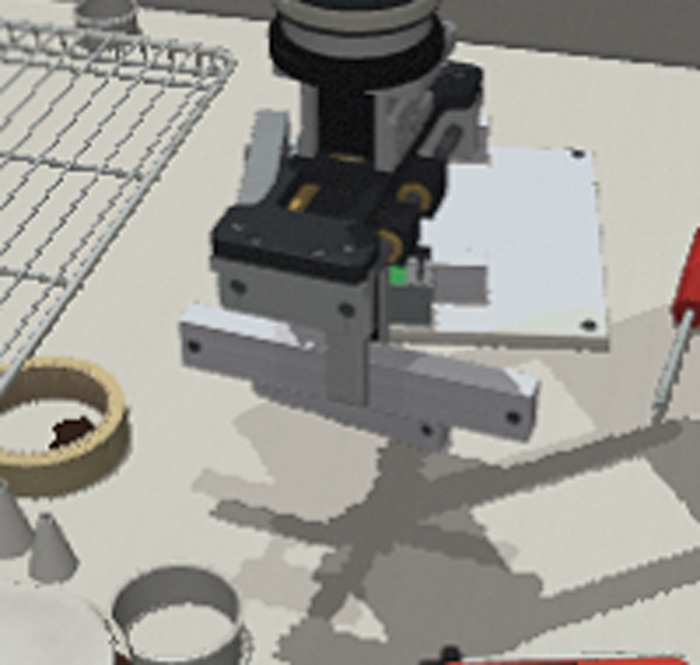

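The bar hangs level in the fingers (crop (185,330)-(535,400)), well clear; the short bar is untouched below. Moving over the board in front of the frame.

drive_tool --series '[[[0,0,0.15,0.3,-3,-0.2,0],[0,0,0.3,0.6,-6,-0.2,0],[0,0,0.43,0.8,-9,-0.2,0],[0,0,0.56,1,-12,-0.2,0],[0,0,0.69,1.2,-15,-0.2,0],[0,0,0.82,1.5,-18,-0.2,0],[0,0,0.95,1.7,-21,-0.2,0],[0,0,1.08,2,-24,-0.2,0],[0,0,1.2,2.2,-27,-0.2,0],[0,0,1.27,2.4,-29,-0.2,0],[-0.002,-0.002,1.297,2.4,-30.2,-0.2,0],[-0.002,-0.002,1.297,2.4,-30.2,-0.2,0],[-0.002,-0.002,1.297,2.4,-30.2,-0.2,0],[-0.002,-0.002,1.297,2.4,-30.2,-0.2,0]]]'

```text
time: 9.8
tool_pos: [0.422, 0.1254, 0.0757]
ee_rot: [-3.141, -0.0, 1.728]
wrist_force: [-0.2, 0.3, -1.4]
width: 0.0161
```

```bash
python3 - <<'E'
from h import *
o=robot.get_obs();print(o["tool_pos"],o["ee_rot"],o["wrist_force"],o["wrist_torque"],o["width"])
go((.4217,.1241,-.008),98.95)
for n in("top","side"):
    s=robot.snapshot(n);pickle.dump(s,open(n+"5.pkl","wb"));c=s["img"][90:250,180:380] if n=="side" else s["img"][110:270,220:420]
    cv2.imwrite(f"pics/{n}5.png",cv2.resize(c,None,fx=3.5,fy=3.5,interpolation=cv2.INTER_CUBIC))
E
```

```text
[0.42196573 0.12538271 0.07572082] [-3.14095432e+00 -1.30957881e-04  1.72840029e+00] [-0.21520154  0.30987997 -1.39144427] [-0.02533667 -0.0573454   0.04319704] 0.01607299615711884
turn [-0.0006 -0.0001  0.0014] shift cm [-0.12 -0.04  8.37]
```

View pics/side5.png

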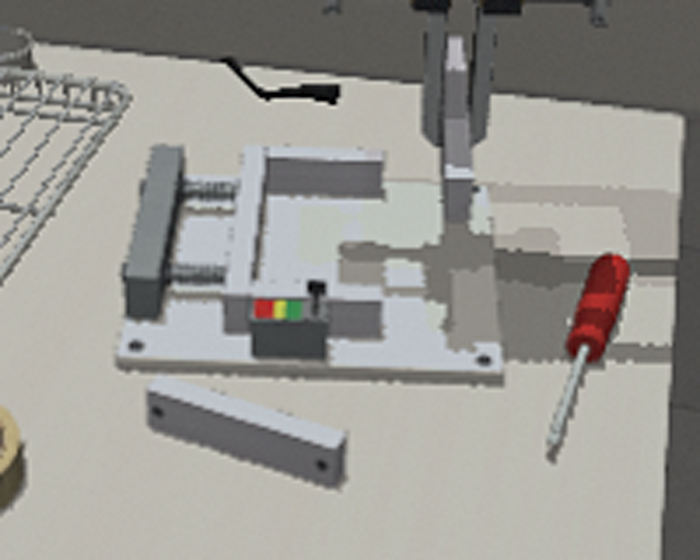

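View pics/top5.png

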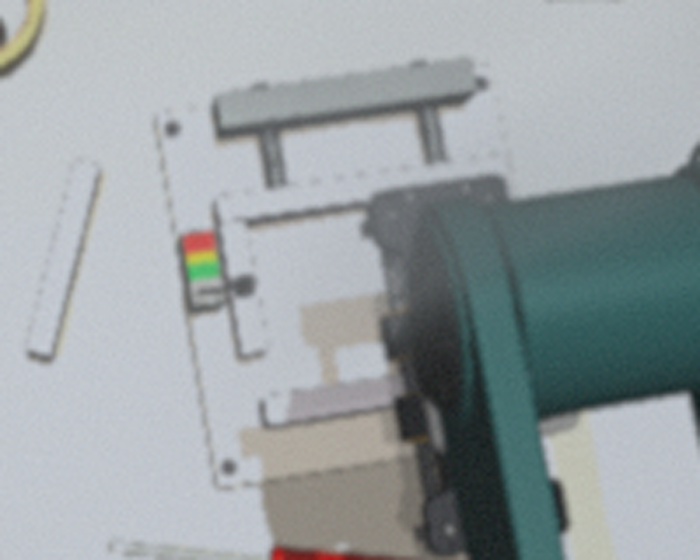

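The bar hangs above the board in front of the frame (side crop (458,170), top crop (265,410)-(400,390)), parallel to the opening. Lowering to a few mm above the board.

drive_tool --series '[[[0,0,0,-0.1,0,2.5,0],[0,0,0,-0.1,0,5,0],[0,0,0,-0.1,0,7,0],[0,0,0,-0.1,0,8,0],[0,0,0,-0.1,0,8.4,0],[0,0,0,-0.1,0,8.4,0],[0,0,0,-0.1,0,8.4,0],[0,0,0,-0.1,0,8.4,0]]]'

```text
time: 10.7
tool_pos: [0.4232, 0.1246, -0.007]
ee_rot: [3.14, 0.0, 1.729]
wrist_force: [-0.6, 0.7, -1.7]
width: 0.0157
```

```bash
cat >> h.py <<'E'
def measbar(s,zlo=.035,zhi=.055,xr=(-70,0),tag=""):
    # visible top of the bar in jig coords (mm)
    J=jig(cloud(s).reshape(-1,3))
    q=J[(J[:,2]>zlo*1000)&(J[:,2]<zhi*1000)&(J[:,0]>xr[0])&(J[:,0]<xr[1])&(J[:,1]>20)&(J[:,1]<105)]
    if len(q)<20: print(tag,"few",len(q));return
    p=np.polyfit(q[:,1],q[:,0],1)
    print(tag,"n",len(q),"z",np.median(q[:,2]).round(1),"mid x at y=60",np.polyval(p,60).round(1),"x pct",np.percentile(q[:,0],[2,98]).round(1),"yaw dev deg",np.degrees(-p[0]).round(2),"yend",np.sort(q[:,1])[-6:].round(1))
    r=J[(J[:,2]>zlo*1000)&(J[:,2]<zhi*1000)&(J[:,0]>xr[0])&(J[:,0]<xr[1])&(J[:,1]<-20)&(J[:,1]>-105)]
    if len(r)>20:
        print(tag," right end y",np.sort(r[:,1])[:6].round(1),"x mid",np.median(r[:,0]).round(1))
E
python3 - <<'E'
from h import *
o=robot.get_obs();print(o["tool_pos"],o["ee_rot"],o["wrist_force"],o["wrist_torque"],o["width"])
for n in("top","side"):
    s=robot.snapshot(n);pickle.dump(s,open(n+"6.pkl","wb"));c=s["img"][90:250,180:380] if n=="side" else s["img"][110:270,220:420]
    cv2.imwrite(f"pics/{n}6.png",cv2.resize(c,None,fx=3.5,fy=3.5,interpolation=cv2.INTER_CUBIC))
    measbar(s,tag=n,xr=(-55,-20)); measframe(s)
E
```

```text
[ 0.423151    0.12459142 -0.00700443] [3.13975354e+00 5.17666177e-05 1.72856035e+00] [-0.56413567  0.65526044 -1.73635698] [-0.00745446 -0.14271221  0.03807047] 0.015726922276337135
top n 279 z 47.6 mid x at y=60 -39.5 x pct [-47.3 -31.5] yaw dev deg -0.02 yend [88.8 89.1 89.2 89.2 89.4 89.4]
L xmin [0.3 0.5 0.6 0.7 0.9 1.1 1.4 1.8] y [73.3 81.9 93.5] slope deg 0.48
R xmin [48.  48.7 49.  49.3 49.3 49.7 50.1 51. ] y [-90.4 -81.5 -74.5] slope deg 1.86
back x pct [ 80.5  88.3 110.8] slope 0.23
side n 168 z 45.2 mid x at y=60 -37.0 x pct [-45.4 -29.5] yaw dev deg 1.34 yend [89.4 89.7 89.9 90.  90.4 90.6]
side  right end y [-89.3 -87.  -86.8 -86.7 -85.4 -83.5] x mid -39.4
L xmin [-29.4   0.4   0.5   0.6   0.6   0.7   0.7   2.5] y [70.7 84.7 93.6] slope deg 1.77
R xmin [4.2 4.3 4.4 4.4 4.5 6.6 6.7 6.8] y [-92.4 -78.8 -72.4] slope deg 0.48
back x pct [80.  87.9 95.9] slope 0.28
```

View pics/side6.png

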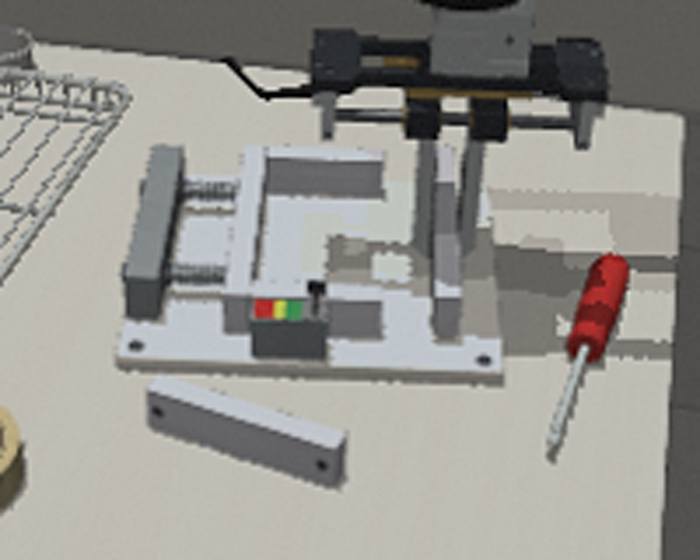

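View pics/top6.png

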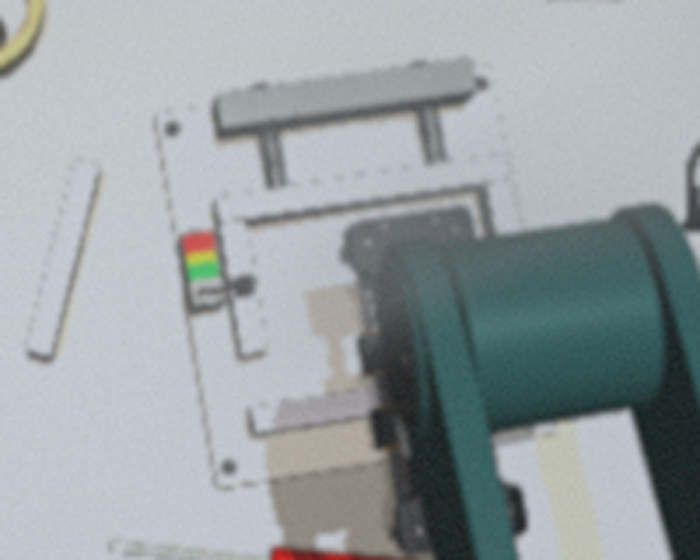

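The left end is at jig y 89.4 (flush within about 1 mm), the yaw is within 0.1° of the frame (top view), and the underside is about 5 mm above the board. Its centre line lies 31.5 mm short of contact. I'll lower it, then push to first contact plus a few mm.

drive_tool --series '[[[0,0,0,0,0,0.2,0],[0,0,0,0,0,0.4,0],[0,0,0,0,0,0.5,0],[0,0,0,0,0,0.5,0],[0,0,0,0,0.5,0.5,0],[0,0,0,0,1,0.5,0],[0,0,0,0,1.5,0.5,0],[0,0,0,0,2,0.5,0],[0,0,0,0,2.4,0.5,0],[0,0,0,0,2.7,0.5,0],[0,0,0,0,2.9,0.5,0],[0,0,0,0,3.1,0.5,0],[0,0,0,0,3.3,0.5,0],[0,0,0,0,3.5,0.5,0],[0,0,0,0,3.6,0.5,0],[0,0,0,0,3.6,0.5,0],[0,0,0,0,3.6,0.5,0]]]'

```text
time: 12.5
tool_pos: [0.4575, 0.13, -0.0123]
ee_rot: [-3.141, 0.0, 1.729]
wrist_force: [-5.7, -1.2, 4.2]
width: 0.016
```

```bash
cat > look.py <<'E'
import sys
from h import *
k=sys.argv[1]
o=robot.get_obs();print(o["tool_pos"],o["ee_rot"],"F",o["wrist_force"].round(2),"T",o["wrist_torque"].round(2),o["width"],o["time"])
tj=jig(o["tool_pos"][None])[0];print("TCP jig",tj.round(2))
c,s_=np.cos(JA),np.sin(JA);print("force along press",(o["wrist_force"][0]*c+o["wrist_force"][1]*s_).round(2))
for n in("top","side"):
    s=robot.snapshot(n);pickle.dump(s,open(n+k+".pkl","wb"));im=s["img"][110:210,210:330] if n=="side" else s["img"][130:250,250:390]
    cv2.imwrite(f"pics/{n}{k}.png",cv2.resize(im,None,fx=5,fy=5,interpolation=cv2.INTER_CUBIC))
    # bar outer end: points y 20..60, in front of the frame; frame back bar shift
    J=jig(cloud(s).reshape(-1,3));b=J[(J[:,2]>38)&(J[:,2]<48)&(np.abs(J[:,1])<65)&(J[:,0]>60)&(J[:,0]<125)]
    f=J[(J[:,2]>36)&(J[:,2]<48)&(J[:,1]>20)&(J[:,1]<70)&(J[:,0]>-60)&(J[:,0]<40)]
    p=np.polyfit(f[:,1],f[:,0],1);e=J[(J[:,2]>36)&(J[:,2]<48)&(J[:,0]<tj[0]+5)&(J[:,0]>tj[0]-12)&(J[:,1]>60)&(J[:,1]<110)]
    print(n,"back front edge",np.percentile(b[:,0],[1,2,5]).round(1),"bar x front/back",np.percentile(f[:,0],[2,50,98]).round(1),"yaw",np.degrees(-p[0]).round(2),"z",np.median(f[:,2]).round(1),"yend",np.sort(e[:,1])[-5:].round(1))
E
python3 look.py 7
```

```text
[ 0.45752203  0.130008   -0.01225596] [-3.14089232e+00  1.11624258e-04  1.72850755e+00] F [-5.73 -1.22  4.23] T [-0.19  0.85  0.07] 0.015998124592345665 12.5
TCP jig [ -3.68   0.28 -12.26]
force along press -5.85
top back front edge [84.1 84.1 84.4] bar x front/back [-12.   -4.4   3.5] yaw 0.3 z 42.3 yend [88.4 88.9 89.  89.4 89.5]
side back front edge [83.7 83.8 84.2] bar x front/back [-10.   -2.3   5.5] yaw 1.48 z 40.3 yend [88.4 88.7 88.8 88.8 89.8]
```

View pics/side7.png

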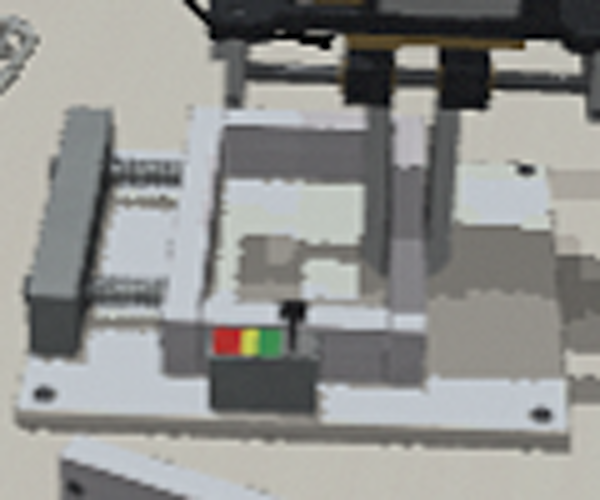

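View pics/top7.png

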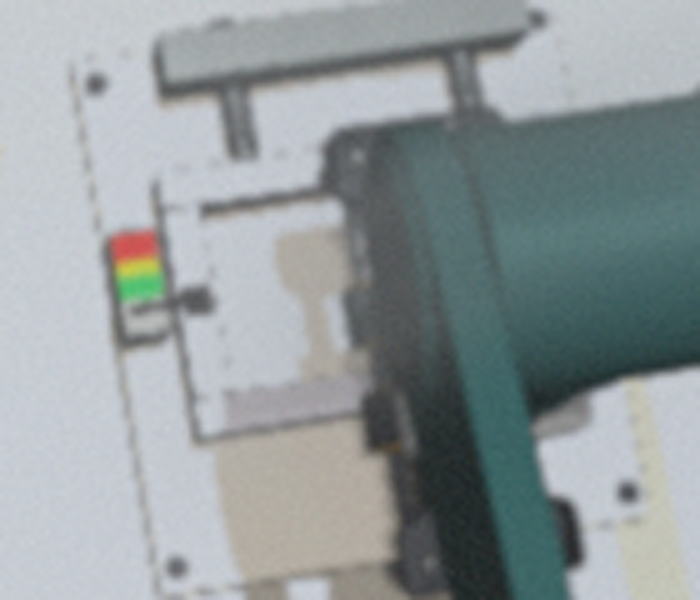

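The bar is seated squarely on both side bars (side crop (407,350)); the frame is about 4 mm back and the pointer (290,345) is still in the grey. I'll press about 9 mm further, slowly.

drive_tool --series '[[[0,0,0,0,0.2,0.05,0],[0,0,0,0,0.3,0.05,0],[0,0,0,0,0.4,0.05,0],[0,0,0,0,0.5,0.05,0],[0,0,0,0,0.6,0.05,0],[0,0,0,0,0.7,0.05,0],[0,0,0,0,0.8,0.05,0],[0,0,0,0,0.9,0.05,0],[0,0,0,0,1,0.05,0],[0,0,0,0,1.05,0.05,0],[0,0,0,0,1.05,0.05,0],[0,0,0,0,1.05,0.05,0],[0,0,0,0,1.05,0.05,0]]]'

```text
time: 13.9
tool_pos: [0.4632, 0.1309, -0.0122]
ee_rot: [-3.131, 0.0, 1.729]
wrist_force: [-15.5, -3.7, 15.7]
width: 0.0159
```

```bash
python3 look.py 8
```

```text
[ 0.46319751  0.13091178 -0.01221707] [-3.13065617e+00  4.19206475e-04  1.72885748e+00] F [-15.51  -3.71  15.67] T [-0.46  2.78  0.02] 0.01585400197752371 13.9
TCP jig [  2.07   0.29 -12.22]
force along press -15.9
top back front edge [90.1 90.2 90.5] bar x front/back [-6.   1.6  9.7] yaw 0.47 z 42.4 yend [88.7 89.  89.2 89.4 89.8]
side back front edge [89.8 90.  90.5] bar x front/back [-3.5  3.1  9.9] yaw 1.16 z 40.4 yend [88.7 89.4 89.5 89.8 90.5]
```

View pics/side8.png

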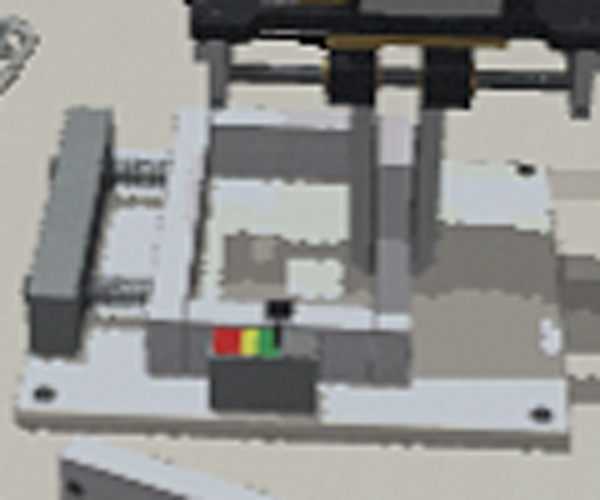

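View pics/top8.png

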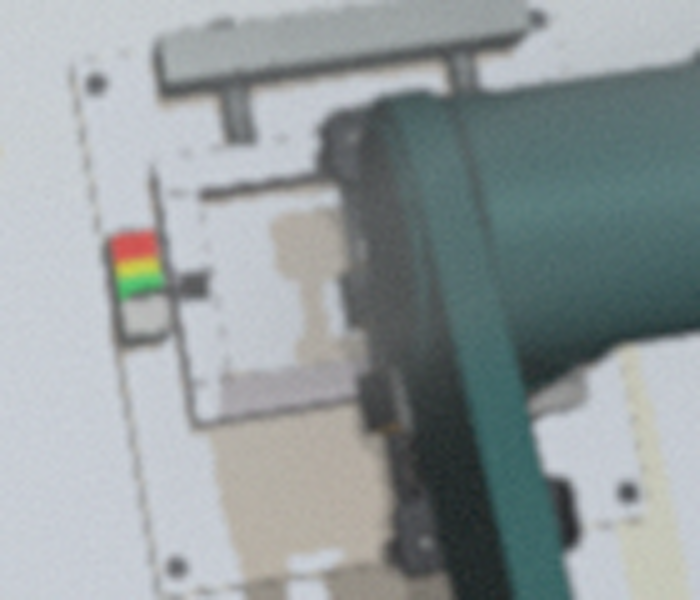

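The pointer now stands at the edge of green (side crop (275,340)), with the frame about 9.5 mm back. The 16 N downward force on the board adds friction, and the tool has tilted 0.6°. I'll relieve the downward load, correct the tilt and press about 3 mm more.

drive_tool --series '[[[-0.005,0,0,0,0.48,-0.05,0],[-0.011,0,0,0,0.48,-0.1,0],[-0.011,0,0,0,0.48,-0.15,0],[-0.011,0,0,0,0.48,-0.15,0],[-0.011,0,0,0,0.55,-0.15,0],[-0.011,0,0,0,0.6,-0.15,0],[-0.011,0,0,0,0.65,-0.15,0],[-0.011,0,0,0,0.65,-0.15,0],[-0.011,0,0,0,0.65,-0.15,0],[-0.011,0,0,0,0.65,-0.15,0]]]'

```text
time: 15.0
tool_pos: [0.4648, 0.1312, -0.0122]
ee_rot: [-3.131, 0.001, 1.729]
wrist_force: [-11.2, -1.5, 5.0]
width: 0.0155
```

```bash
python3 look.py 9
```

```text
[ 0.46478483  0.13115804 -0.01219465] [-3.13104920e+00  6.67041434e-04  1.72902010e+00] F [-11.18  -1.46   4.98] T [-0.36  1.98 -0.04] 0.015489397670884973 15.0
TCP jig [  3.67   0.29 -12.19]
force along press -11.27
top back front edge [91.7 91.8 92.3] bar x front/back [-4.3  3.3 11.5] yaw -0.0 z 42.6 yend [88.8 89.  89.1 89.4 89.7]
side back front edge [91.5 91.6 92. ] bar x front/back [-1.4  5.1 12.2] yaw 0.03 z 40.5 yend [88.5 88.6 88.6 88.8 91.1]
```

View pics/side9.png

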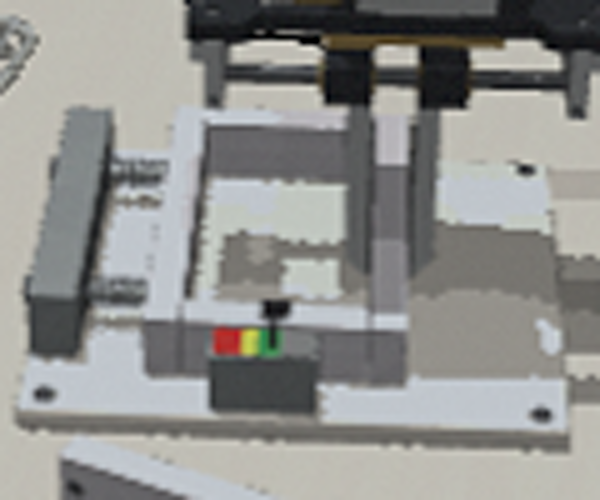

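View pics/top9.png

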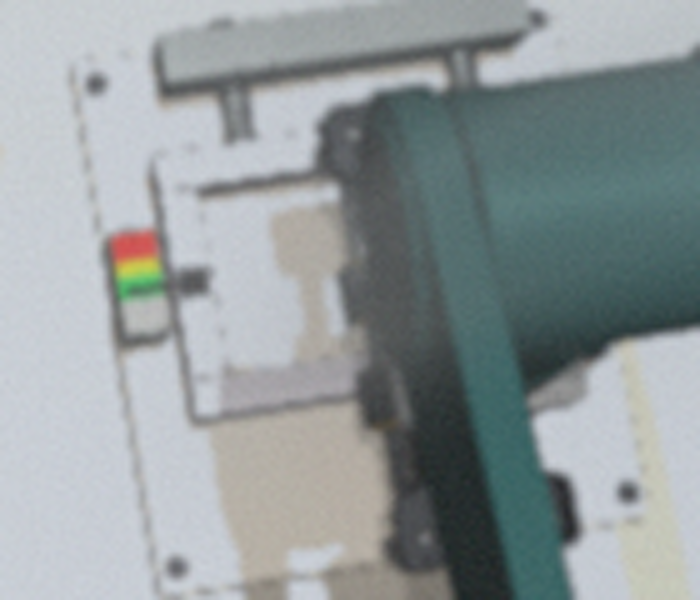

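The pointer is inside the green (side crop (272,335), top crop (140,288)); the frame is about 11.5 mm back with an 11 N push, and the bar is square and flush. Holding the same target (offset from the measured pose by the arm's give) for over 3 s.

drive_tool --series '[[[-0.011,0,0,0,0.5,-0.15,0],[-0.011,0,0,0,0.5,-0.15,0],[-0.011,0,0,0,0.5,-0.15,0],[-0.011,0,0,0,0.5,-0.15,0],[-0.011,0,0,0,0.5,-0.15,0],[-0.011,0,0,0,0.5,-0.15,0],[-0.011,0,0,0,0.5,-0.15,0],[-0.011,0,0,0,0.5,-0.15,0],[-0.011,0,0,0,0.5,-0.15,0],[-0.011,0,0,0,0.5,-0.15,0],[-0.011,0,0,0,0.5,-0.15,0],[-0.011,0,0,0,0.5,-0.15,0],[-0.011,0,0,0,0.5,-0.15,0],[-0.011,0,0,0,0.5,-0.15,0],[-0.011,0,0,0,0.5,-0.15,0],[-0.011,0,0,0,0.5,-0.15,0],[-0.011,0,0,0,0.5,-0.15,0],[-0.011,0,0,0,0.5,-0.15,0],[-0.011,0,0,0,0.5,-0.15,0],[-0.011,0,0,0,0.5,-0.15,0]]]'

```text
time: 17.1
tool_pos: [0.4648, 0.1311, -0.0122]
ee_rot: [-3.131, 0.001, 1.729]
wrist_force: [-10.7, -2.6, 5.4]
width: 0.0156
```

```bash
python3 look.py 10
```

```text
[ 0.46481593  0.13113817 -0.01219652] [-3.13127700e+00  8.73425610e-04  1.72913958e+00] F [-10.66  -2.6    5.35] T [-0.36  1.98 -0.  ] 0.015600449627295487 17.1
TCP jig [  3.7    0.27 -12.2 ]
force along press -10.93
top back front edge [91.7 91.9 92.3] bar x front/back [-4.1  3.7 11.4] yaw 0.1 z 42.3 yend [89.  89.  89.4 89.6 89.6]
side back front edge [91.4 91.5 92.1] bar x front/back [-1.3  5.1 11.6] yaw 0.96 z 40.5 yend [87.6 87.8 87.9 88.  88.1]
```

Steady. Second hold with the same target, then a last look.

drive_tool --series '[[[-0.011,0,0,0,0.5,-0.15,0],[-0.011,0,0,0,0.5,-0.15,0],[-0.011,0,0,0,0.5,-0.15,0],[-0.011,0,0,0,0.5,-0.15,0],[-0.011,0,0,0,0.5,-0.15,0],[-0.011,0,0,0,0.5,-0.15,0],[-0.011,0,0,0,0.5,-0.15,0],[-0.011,0,0,0,0.5,-0.15,0],[-0.011,0,0,0,0.5,-0.15,0],[-0.011,0,0,0,0.5,-0.15,0],[-0.011,0,0,0,0.5,-0.15,0],[-0.011,0,0,0,0.5,-0.15,0],[-0.011,0,0,0,0.5,-0.15,0],[-0.011,0,0,0,0.5,-0.15,0],[-0.011,0,0,0,0.5,-0.15,0],[-0.011,0,0,0,0.5,-0.15,0],[-0.011,0,0,0,0.5,-0.15,0],[-0.011,0,0,0,0.5,-0.15,0],[-0.011,0,0,0,0.5,-0.15,0],[-0.011,0,0,0,0.5,-0.15,0]]]'

```text
time: 19.2
tool_pos: [0.4648, 0.1312, -0.0122]
ee_rot: [-3.131, 0.001, 1.729]
wrist_force: [-11.8, -1.2, 5.3]
width: 0.0158
```

```bash
python3 look.py 11; python3 - <<'E'
from h import *
s=load("top11")
for st,Q,m in comps(s,.022,.036,(220,140,255,250)): print("short",bar(Q,.02,.04))
E
```

```text
[ 0.46482122  0.13115395 -0.01218412] [-3.13145575e+00  1.04894577e-03  1.72930152e+00] F [-11.77  -1.23   5.27] T [-0.38  2.02 -0.02] 0.015768256208666294 19.2
TCP jig [  3.71   0.28 -12.18]
force along press -11.82
top back front edge [91.4 91.6 92.1] bar x front/back [-4.1  3.8 11.6] yaw -0.2 z 42.5 yend [88.6 88.9 89.  89.1 89.4]
side back front edge [91.5 91.6 92.1] bar x front/back [-1.3  5.1 12.1] yaw 1.49 z 40.4 yend [88.5 88.9 89.2 89.5 90.2]
short (array([507.22871117, 324.40367537]), np.float64(119.94080527474199), np.float64(16.38052387754206), np.float64(-13.885086159372204), np.float64(0.03057370482491125))
```

View pics/side11.png

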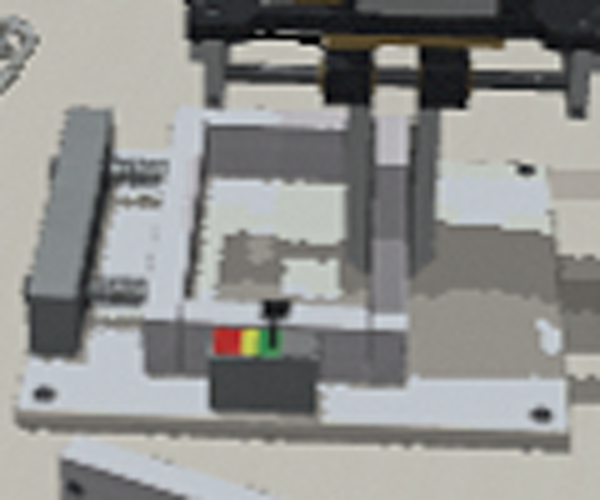

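The pointer stands in the green (272,335), the bar is flush with the frame (390,350), and nothing has changed over 4 s. Handing in.

```bash
python3 - <<'E'
from bench import robot
print(robot.close_job())
E
```

```text
the job is handed in; nothing more can be done
None
```

The long bar stands on its edge on the board, across the frame's front, and the gripper is still holding and pressing it. I handed the job in at about 19 s; no verdict is reported.

**Last checks:**
- **Frame and pointer:** the frame is about 11.5 mm back and the pointer is in the green band. It held there without change for over 4 s.
- **Flush and square:** the bar's left end is within about 1 mm of flush. The top view gives the bar's yaw to within 0.5° of the frame.
- **On the board:** the bar's top is at 42.5 mm, as it should be when it stands on the board.
- **Push:** the wrist feels about 11.5 N along the press direction. The spring should take about 8 N of that and friction on the board the rest. I did not measure the bar-to-frame force directly.
- **Short bar:** it has not moved (under 0.2 mm). I did not re-measure the other things on the table; nothing touched them.

**What failed or disagreed:**
- **First grasp:** it closed on nothing. The reported tool height is about 28 to 34 mm lower than the cameras show, so I worked from the cameras and contact forces.
- **Table contact:** on the second descent the fingertips touched the table with about 12 N, and I backed off before gripping.
- **Side camera:** it reads about 2 mm low in height and gave a bar yaw of 0 to 1.5°, noisier than the top view. I relied on the top view.
- **Tilt:** the tool is tilted about 0.6° under the push, within the 0.06 rad limit.

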